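# Swing the goniometer telescope to the green lamp and lock it

## Robot

A 6-joint arm with a two-finger parallel gripper is mounted at the origin on the work surface. World frame = base frame: x ahead of the robot, y to its left, z up, the work surface at z = 0. Lengths are in m, angles in rad, forces in N, time in s.
With the tool pointing down it reaches from about 0.375 to 0.9 m from the base axis. Payload 3.1 kg.
Tool frame: the origin (TCP) lies on the front face of the gripper's body, between the roots of the fingers; the fingertips stand 73 mm ahead of it and the grasp point (between the pads) lies 54 mm ahead of it; z points along the fingers, y is the line along which they close (so a half turn about z gives the same grasp; the last joint's range is limited). The gripper opens to 85 mm and grips with 20 to 120 N. Pads are 22 mm wide; open, the fingers measure 114 mm over their backs; the gripper's body (76 mm by 85 mm) begins 54 mm behind the grasp point. The pads swing forward as they close: fully open they stand 13 mm farther back than shut.
Start: joints at [1.095, 0.527, 1.433, -0, 1.181, -0.178], TCP at [0.183, 0.597, 0.304] pointing down, gripper open.
Joint ranges: [-3.08, 3.08], [-0.75, 2.2], [0.22, 2.44], [-1.43, 4.57], [0, 2.65], [-2.85, 2.85]. Speed limits (rad/s): [2.79, 2.79, 3.14, 3.14, 3.14, 3.14].

## Interface

Orientations are given as a unit quaternion [x, y, z, w].
In Python, from plant import * gives the robot as it stands.
- The arm moves only by the tool play_rows, never from a script. Its arguments are lists of equal length, an entry for each row: "linear": the shift along the world's x, y, z in mm, a list of three; "twist": the turn about the world's z in degrees. In form: {"linear": [[dx, dy, dz], ...], "twist": [twist, ...]}. A call has 1 to 10 rows; each row is the pose to reach, as a shift and turn from the pose commanded when the call began; what a row does not reach only later rows make up. A row lasts 1/10 s, in which the tool goes at most 50 mm and 8.59 degrees, less where a joint would pass 70% of its speed; a pose out of reach is approached as far as the arm can. A call with a gripper value outside its range is refused whole. "gripper" is the opening, from 0 (shut) to 1 (fully open), set as the call begins (left out, the last holds). The fingers move at their own pace and stop on an object; "newtons" is the grip in N (left out, the last holds). Time passes only in rows, so rows that repeat a pose let the fingers close. It gives the time, the measured TCP pose, the force, the opening and the grip force at its end, in the units of the state.
- sense(): the state, without advancing time (a new reading comes with each control period).
- capture(name): name is "scene" or "side" or "wrist"; returns a dict with "img" (480x640x3 uint8, blue, green, red), "fov_y" (degrees; the focal length in pixels is half the picture's height over the tangent of half this angle, whatever the lens; pixels are square), "cx", "cy" (the principal point, pixels), "camera_from_world" (4x4, takes a point from world to camera coordinates). Camera axes: x right, y up, looking along -z (the intrinsics and any distortion apply to the point x, -y, -z); pixel columns grow to the right and rows downward; lengths in m; the calibration is good to about 2 mm. A picture is of the moment at which its call begins. There is no depth.
- close_job(): hands the job in; it is judged then, once.
The state is a dict: "t": time; "q": joint angles; "joint_vel": joint speeds; "tau": joint torques, N m; "ee_pos": TCP position; "orientation": TCP orientation; "ft_force": force on the tool from outside, world axes, zero at the start; "wrist_torque": the same for the moment, N m; "width": finger opening in m; "grasp_force": force on a finger pad.
Only numpy, scipy, OpenCV 4.12 (cv2) and the standard library are available. Lean on these libraries where they do the work, as an engineer would, in place of code of your own. Each camera call takes 0.05 s, during which the arm holds its last target. There are 200 camera calls.

## Task

Using the tab-lock knob on top of the goniometer, swing its telescope round to face the lamp with the green cap: the knob only turns while both orange release tabs are pinched in. Leave it clicked into the notch at that lamp, with both tabs sprung fully out, and let go. Do not push on the telescope itself, and leave the loose things around it where they are.

Things in the scene. Friction and masses are not known exactly. Their poses are not given: they have to be found in the camera images.
- goniometer: fixed black goniometer: foot plate 150 x 150 x 8 mm, drum 136 mm across to 50 mm height, brass band above. Origin under its centre, on the knob's vertical axis. Its x axis is the parked (starting, locked) telescope direction; lamps stand at about +60, -60, +120, -120 degrees from it. Inside is a hidden index track with one notch for the parked direction and one per lamp, none between.
- knob: turning head: grey block 56 mm (its x) by 38 mm (its y), 72 to 116 mm height, on a black disc 132 mm across with its top at 72 mm. Telescope along +x, an orange release tab on the +y and -y sides. Origin on the turning axis at table height. Turns about z up to 149 degrees either way from parked, only with both tabs at least 4 mm in. 1 degree of play each way in a notch.
- knob_grip (a point): point on the turning axis at 98 mm height, level with the middle of the tabs: centre a grasp from above here, on the tabs (closing along the knob's y, 64 mm wide with tabs out, 52 mm fully in) or on the grey block (along the knob's x, 56 mm wide). Off a notch the knob turns by the grey block alone, tabs untouched, at about 0.15 N m until the teeth click into a notch and it stops dead.
- tab_left (a joint): orange tab on the knob's +y side, 32 mm wide, 10 mm thick, 30 mm high, 84 to 114 mm height; 0 = sprung fully out, grows to 0.006 m as it is pressed in toward the axis. Its tooth locks the knob in a notch; off a notch the tooth rides on the track and the tab stays 4 mm in. Spring 6 N at the start, 9 N fully in
- tab_right (a joint): the same tab on the knob's -y side. Let go between notches, the knob stays put
- telescope: black telescope carried by the knob: 32 mm thick, from 60 to 135 mm off the turning axis, 40 to 72 mm height. Origin on the turning axis at table height; its x axis is the sight line. Not to be pushed
- lamp_green: fixed upright lamp housing with a green cap, 50 mm across, 96 mm high, about 180 mm from the turning axis; the four lamps change places from one start to the next. Origin at the centre of its underside. The one to face. Its notch lies within about 9 degrees of the direction from the turning axis to the lamp, by an amount that differs each time and cannot be seen: it has to be felt
- lamp_red: fixed upright lamp housing with a red cap, 50 mm across, 96 mm high, about 180 mm from the turning axis; the four lamps change places from one start to the next. Origin at the centre of its underside
- lamp_yellow: fixed upright lamp housing with a yellow cap, 50 mm across, 96 mm high, about 180 mm from the turning axis; the four lamps change places from one start to the next. Origin at the centre of its underside
- lamp_blue: fixed upright lamp housing with a blue cap, 50 mm across, 96 mm high, about 180 mm from the turning axis; the four lamps change places from one start to the next. Origin at the centre of its underside
- eyepiece: loose black eyepiece standing upright, 48 mm across, 66 mm high. Leave alone. Origin at the centre of its underside
- lens_stand: loose lens on a post, disc 52 mm across, 103 mm high, foot 56 mm. Leave alone. Origin at the centre of its underside
- pill_jar: loose small white jar, 44 mm across, 55 mm high. Leave alone. Origin at the centre of its underside
- cleaner: loose white lens-cleaner bottle, 60 mm across, 160 mm high. Leave alone. Origin at the centre of its underside
- screwdriver: loose screwdriver lying flat, 170 mm long. Leave alone. Origin at the centre of its underside
- lens_brush: loose lens brush lying flat, 160 mm long. Leave alone. Origin at the centre of its underside

How it is judged:
On the way, in this order (a step that is already met when the one before it is completed fails the run):
1. both release tabs are pinched in together (value of joint each of tab_left, tab_right above 0.0042 m), for 0.1 s.
2. the telescope is swung to the green lamp and clicked into its notch there (y of lamp_green in the frame of knob between -0.034 and 0.034 m and x of lamp_green in the frame of knob above 0.1 m and value of joint each of tab_left, tab_right below 0.0015 m), for 0.2 s.
At the end, for the whole second after the job is handed in: The telescope's sight line passes within 34 mm of the middle of the green-capped lamp, on the telescope's side; both tabs are out to within 1.5 mm (teeth in the notch) and the knob is at rest (all of step 2 and angular speed of knob below 0.03 rad/s); the robot touches nothing.
It fails at once if the robot pushes on the telescope (contact force between any of the fingers, the arm and telescope above 2 N).
It fails at once if a loose thing is moved more than 20 mm from where it was (distance of any of eyepiece, lens_stand, pill_jar, cleaner, screwdriver, lens_brush from where it was at the start of the episode above 0.02 m).
It also fails if it takes over 67 s, if anything falls off the work surface, if the arm or the gripper's body presses on something with over 40 N, if the wrist force passes 120 N, or if a joint passes its speed limit or range.

## Working session

There is one attempt and no reset: what is moved stays moved. The work goes in short steps, Python scripts to look and compute and a tool call to move; the robot and the scene stay as the last step left them, time stands still between calls to the robot, and variables do not carry over. Pictures are saved under pics/ and viewed, at most 10 in all, crops included, and the job is handed in when it is done.

Besides the shell and the picture viewer there is one more tool, called after "Request:" as name([rows], argument=value, ...), one row to a line, values as JSON. play_rows: Moves the arm, as the interface text tells. Its arguments: {"type":"object","properties":{"linear":{"type":"array"},"twist":{"type":"array"},"gripper":{"type":"number"},"newtons":{"type":"number"}},"required":["linear","twist"]}

```bash
mkdir -p pics; python3 - <<'E'
from plant import *
import cv2,pickle
for n in ["scene","side","wrist"]:
    c=capture(n); cv2.imwrite(f"pics/{n}0.png",c["img"]); pickle.dump(c,open(f"pics/{n}0.pkl","wb"))
    print(n,c["fov_y"],c["cx"],c["cy"],c["camera_from_world"].round(3).tolist(),[k for k in c])
s=sense();print(s)
E
```

```text
scene 47.95002516569477 318.5029686693992 231.32412443080648 [[-0.778, 0.628, 0.003, 0.482], [-0.413, -0.515, 0.751, 0.175], [0.473, 0.583, 0.66, -1.714], [0.0, 0.0, 0.0, 1.0]] ['img', 'fov_y', 'cx', 'cy', 'camera_from_world']
side 50.81029754297576 318.36819912947834 238.5768611446833 [[0.706, -0.708, 0.013, -0.45], [0.354, 0.368, 0.86, -0.276], [-0.614, -0.603, 0.51, -1.016], [0.0, 0.0, 0.0, 1.0]] ['img', 'fov_y', 'cx', 'cy', 'camera_from_world']
wrist 60.59130899762514 321.98167638680235 233.90211526466663 [[0.293, 0.956, 0.0, -0.624], [-0.918, 0.281, -0.278, 0.034], [-0.266, 0.081, 0.961, -0.378], [0.0, 0.0, 0.0, 1.0]] ['img', 'fov_y', 'cx', 'cy', 'camera_from_world']
{'t': 0.15, 'q': array([ 1.09447856e+00,  5.28279995e-01,  1.43360066e+00,  2.34550076e-07,
        1.18141631e+00, -1.78514414e-01]), 'joint_vel': array([ 0.00103497, -0.00332644, -0.00348651,  0.00198417, -0.00202381,
       -0.0006124 ]), 'tau': array([ 9.55093528e-04, -4.42743301e+01, -1.78277367e+01, -2.12953232e-04,
        5.56241255e-03, -3.12463740e-06]), 'ee_pos': array([0.18316936, 0.59710963, 0.30314383]), 'orientation': array([ 1.48352044e-01,  9.88934247e-01, -8.06852206e-04, -2.74154112e-04]), 'ft_force': array([0.02951069, 0.01896727, 0.30513843]), 'wrist_torque': array([ 0.01411635,  0.02068294, -0.02023376]), 'grasp_force': 0.0, 'width': 0.08533603288182073}
```

View pics/scene0.png

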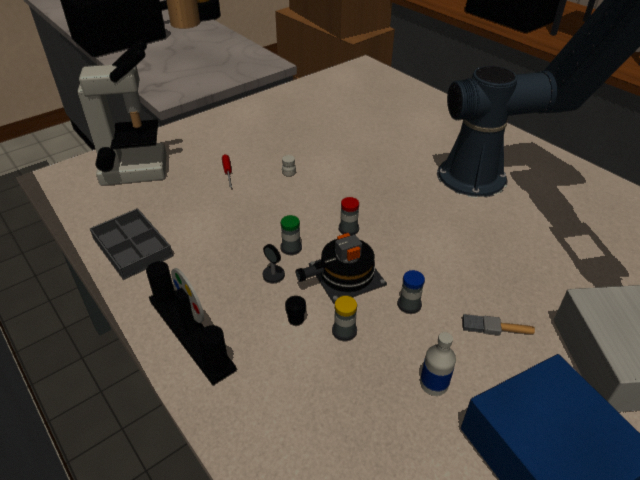

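View pics/side0.png

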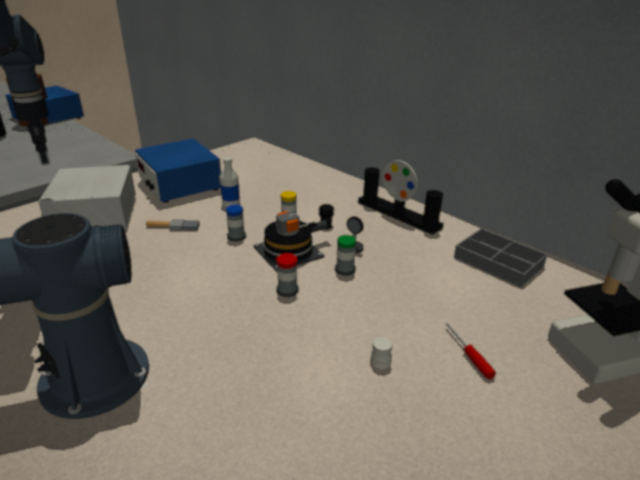

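The scene view shows the goniometer at about (347,262), with the telescope pointing left toward (305,272). The green lamp is at (290,232), red at (350,213), yellow at (345,315) and blue at (412,290). I'll enlarge both views.

```bash
python3 - <<'E'
import cv2
a=cv2.imread("pics/scene0.png")[190:340,245:445]; cv2.imwrite("pics/sc.png",cv2.resize(a,None,fx=4,fy=4,interpolation=cv2.INTER_CUBIC))
a=cv2.imread("pics/side0.png")[180:300,220:380]; cv2.imwrite("pics/sd.png",cv2.resize(a,None,fx=5,fy=5,interpolation=cv2.INTER_CUBIC))
E
```

```text
(no output)
```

View pics/sc.png

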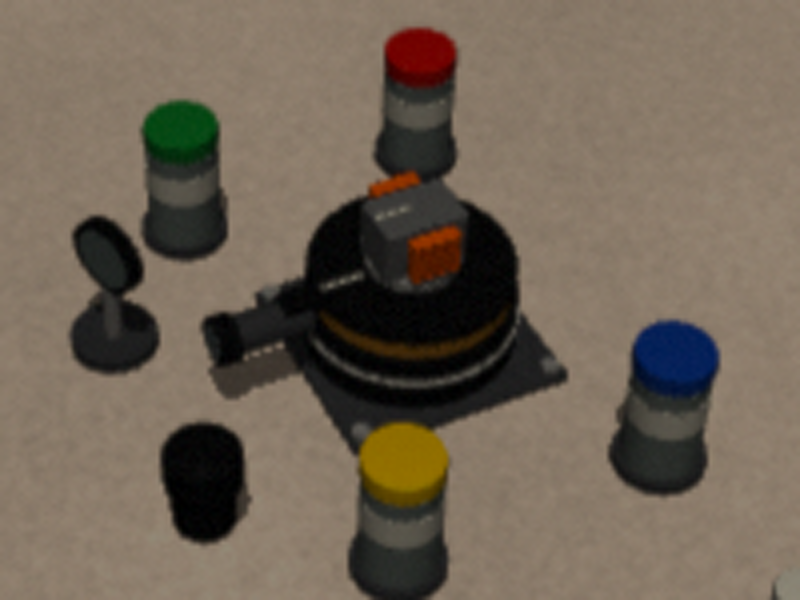

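View pics/sd.png

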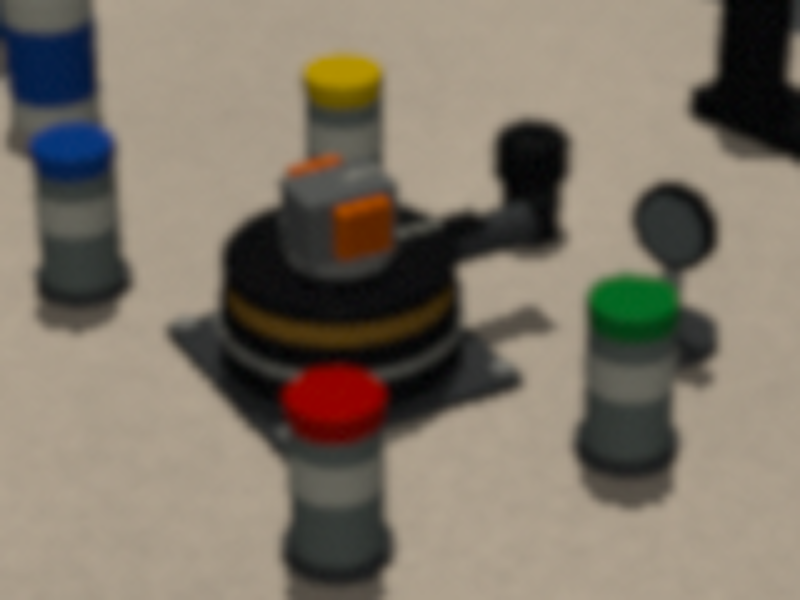

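Enlarged scene crop: cap tops are green (181,127), red (420,53), yellow (404,455) and blue (676,352), with the knob top at about (415,211). In the side crop they are green (634,300), red (336,395), yellow (343,78), blue (73,145) and knob top (339,181).

```bash
cat > h.py <<'E'
import numpy as np
def ray(c,u,v,z):
    f=240/np.tan(np.radians(c["fov_y"]/2)); T=np.array(c["camera_from_world"])
    d=T[:3,:3].T@np.array([(u-c["cx"])/f,-(v-c["cy"])/f,-1]); o=-T[:3,:3].T@T[:3,3]
    return (o+d*(z-o[2])/d[2])[:2]
def proj(c,p):
    f=240/np.tan(np.radians(c["fov_y"]/2)); T=np.array(c["camera_from_world"])
    q=T[:3,:3]@np.array(p)+T[:3,3]; return np.array([c["cx"]-f*q[0]/q[2],c["cy"]+f*q[1]/q[2]])
E
python3 - <<'E'
from h import *
import pickle
S=pickle.load(open("pics/scene0.pkl","rb"));D=pickle.load(open("pics/side0.pkl","rb"))
P={"green":((181,127),(634,300),.096),"red":((420,53),(336,395),.096),"yel":((404,455),(343,78),.096),"blue":((676,352),(73,145),.096),"knob":((415,211),(339,181),.116),
"tele":((222,337),(505,223),.056),"disc":((412,267),(341,246),.072),"eyep":((205,450),(534,145),.066),"lens":((108,256),(676,225),.08)}
R={}
for k,(a,b,z) in P.items():
    p=ray(S,245+a[0]/4,190+a[1]/4,z);q=ray(D,220+b[0]/5,180+b[1]/5,z);R[k]=(p+q)/2
    print(k,p.round(4),q.round(4))
for k in R:
    d=R[k]-R["knob"];print(k,np.linalg.norm(d).round(4),np.degrees(np.arctan2(d[1],d[0])).round(1))
E
```

```text
green [ 0.6453 -0.0853] [ 0.6403 -0.0991]
red [ 0.4737 -0.0465] [ 0.4699 -0.0594]
yel [0.7162 0.2151] [0.7077 0.1978]
blue [0.5424 0.2545] [0.5375 0.2391]
knob [0.5954 0.0856] [0.593 0.074]
tele [0.7164 0.0497] [0.702  0.0543]
disc [0.5976 0.0879] [0.5974 0.0785]
eyep [0.784  0.1224] [0.77   0.0973]
lens [ 0.7427 -0.0304] [ 0.738  -0.0431]
green 0.1788 -74.2
red 0.1806 -132.7
yel 0.1729 47.1
blue 0.1755 108.0
knob 0.0 0.0
tele 0.1183 -13.6
disc 0.0047 45.7
eyep 0.1853 9.3
lens 0.187 -38.6
```

Request:
play_rows([
  [28,-34,0],
  [55,-69,0],
  [82,-103,0],
  [110,-138,0],
  [137,-172,0],
  [165,-207,0],
  [192,-241,0],
  [220,-276,0],
  [247,-310,0],
  [275,-345,0],
], twist=[0,1,1,2,2,2,3,3,4,4])

```text
t: 1.15
ee_pos: [0.459, 0.2509, 0.3038]
orientation: [0.114, 0.994, -0.0, -0.0]
ft_force: [1.4, 0.8, 0.3]
width: 0.0852
grasp_force: 0.0
```

Request:
play_rows([
  [28,-34,0],
  [55,-69,0],
  [82,-103,0],
  [110,-138,0],
  [125,-165,0],
  [137,-172,0],
  [137,-172,0],
], twist=[0,0,0,0,0,0,0])

```text
t: 1.85
ee_pos: [0.5967, 0.0793, 0.3036]
orientation: [0.115, 0.993, 0.0, 0.0]
ft_force: [-0.9, 0.9, -0.4]
width: 0.0852
grasp_force: 0.0
```

```bash
python3 - <<'E'
from plant import *
import cv2,pickle
c=capture("wrist"); cv2.imwrite("pics/w1.png",c["img"]); pickle.dump(c,open("pics/w1.pkl","wb"))
s=sense();print(s["t"],s["ee_pos"],s["orientation"],s["q"],s["ft_force"],s["wrist_torque"])
E
```

```text
1.9 [0.59530761 0.0805857  0.30345265] [ 1.14201646e-01  9.93457365e-01  2.81571883e-04 -6.06458429e-04] [-5.15328430e-02  4.95424669e-01  1.49552358e+00  6.98730146e-04
  1.15181960e+00 -1.39371105e+00] [-0.13525581  0.14626833 -0.29775646] [ 0.03913998 -0.01590893  0.05307176]
```

View pics/w1.png

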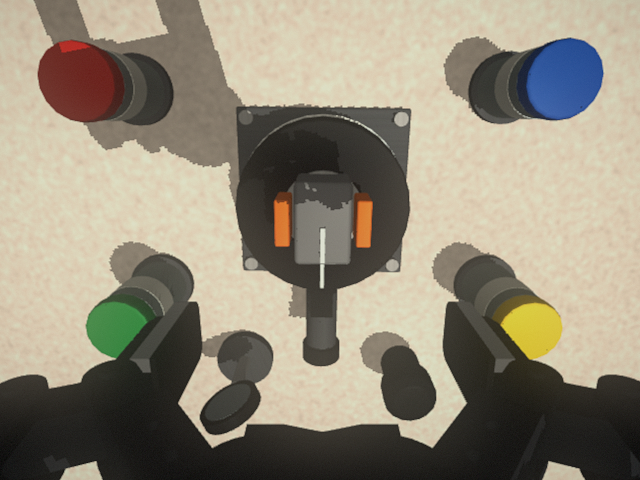

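The wrist view shows the knob block centred near (324,220), with tabs at x 275–292 and 355–372. The telescope points straight down the image to (321,350). Foot plate corners are at (237,107), (410,107), (396,272) and (245,271), and the green cap is at (118,326).

```bash
python3 - <<'E'
from h import *
import pickle
c=pickle.load(open("pics/w1.pkl","rb"))
P={"green":(118,326,.096),"red":(80,81,.096),"yel":(531,331,.096),"blue":(564,79,.096),"knobtop":(323.5,220,.116),"tabL":(274,220,.114),"tabR":(372,220,.114),"line0":(322,229,.116),"line1":(321.5,285,.072),
"tele_end":(321,345,.072),"p1":(237,107,.008),"p2":(410,107,.008),"p3":(396,272,.008),"p4":(245,271,.008),"lens":(230,407,.08)}
R={k:ray(c,*v) for k,v in P.items()}
R["plate"]=sum(R[k] for k in("p1","p2","p3","p4"))/4
R["lamps"]=sum(R[k] for k in("green","red","yel","blue"))/4
for k in R:
    d=R[k]-R["plate"];print(k,R[k].round(4),np.linalg.norm(d).round(4),np.degrees(np.arctan2(d[1],d[0])).round(1))
print(np.linalg.norm(R["p1"]-R["p2"]),np.linalg.norm(R["p2"]-R["p3"]),np.linalg.norm(R["tabL"]-R["tabR"]))
E
```

```text
green [ 0.6398 -0.0873] 0.1745 -74.5
red [ 0.4718 -0.048 ] 0.1771 -133.3
yel [0.7151 0.2141] 0.1805 47.6
blue [0.5404 0.2504] 0.1776 107.3
knobtop [0.5902 0.0823] 0.0033 154.3
tabL [0.5834 0.0509] 0.0315 -108.2
tabR [0.5979 0.1129] 0.0324 81.7
line0 [0.5959 0.08  ] 0.0028 -18.2
line1 [0.6525 0.0664] 0.061 -13.7
tele_end [0.7046 0.0538] 0.1146 -13.7
p1 [0.5041 0.0277] 0.1038 -149.2
p2 [0.5376 0.1706] 0.1056 121.8
p3 [0.6826 0.1322] 0.103 29.9
p4 [ 0.6487 -0.0072] 0.104 -57.8
lens [ 0.7399 -0.0335] 0.186 -37.9
plate [0.5932 0.0809] 0.0 0.0
lamps [0.5918 0.0823] 0.0021 136.1
0.146789666838967 0.14997121333370966 0.06365858481680833
```

Request:
play_rows([
  [-3,1.5,-30],
  [-3,1.5,-70],
  [-3,1.5,-110],
  [-3,1.5,-140],
  [-3,1.5,-153],
  [-3,1.5,-153],
], twist=[0,0,0,0,0,0])

```text
t: 2.5
ee_pos: [0.5905, 0.0834, 0.1493]
orientation: [0.113, 0.994, -0.0, -0.002]
ft_force: [-0.3, -0.1, 0.7]
width: 0.0859
grasp_force: 0.0
```

Request:
play_rows([
  [0,0,0],
  [0,0,0],
  [0,0,0],
  [0,0,0],
  [0,0,0],
  [0,0,0],
  [0,0,0],
  [0,0,0],
], twist=[0,0,0,0,0,0,0,0], gripper=0.3, newtons=40)

```text
t: 3.3
ee_pos: [0.5932, 0.0807, 0.1548]
orientation: [0.113, 0.994, -0.001, 0.002]
ft_force: [-4.0, -4.9, 11.9]
width: 0.049
grasp_force: 42.0
```

Request:
play_rows([
  [0,0,5],
  [0,0,5],
  [0,0,5],
], twist=[0,0,0])

```text
t: 3.6
ee_pos: [0.5932, 0.0807, 0.1553]
orientation: [0.114, 0.994, -0.001, 0.001]
ft_force: [3.1, -4.6, -12.9]
width: 0.0474
grasp_force: 52.6
```

```bash
cat > s.py <<'E'
from plant import *
s=sense()
for k in("t","ee_pos","ft_force","wrist_torque","width","grasp_force","q"):print(k,s[k].round(4) if hasattr(s[k],'round') else s[k])
import numpy as np
o=s["orientation"];print("yaw",np.degrees(2*np.arctan2(o[1],o[0]))-90)
E
python3 s.py
```

```text
t 3.6
ee_pos [0.5932 0.0807 0.1553]
ft_force [  3.0829  -4.5912 -12.8895]
wrist_torque [-0.6725 -0.6902  0.0482]
width 0.04741211911527321
grasp_force 52.64594793319702
q [-0.0505  0.6909  1.6176 -0.0024  0.8306 -1.3921]
yaw 76.95651262739804
```

Request:
play_rows([
  [1,-0.5,-2.5],
  [1,-0.5,-2.5],
  [1,-0.5,-2.5],
  [1,-0.5,-2.5],
  [1,-0.5,-2.5],
], twist=[-2,-4,-6,-8,-8])

```text
t: 4.1
ee_pos: [0.5934, 0.0809, 0.1552]
orientation: [0.183, 0.983, -0.0, 0.001]
ft_force: [-3.5, -4.0, 5.4]
width: 0.0474
grasp_force: 55.4
```

```bash
python3 s.py
```

```text
t 4.1
ee_pos [0.5934 0.0809 0.1552]
ft_force [-3.4673 -3.9558  5.3863]
wrist_torque [-0.6967  0.353  -0.0673]
width 0.047379655324651396
grasp_force 55.39207398891449
q [-5.0500e-02  6.9160e-01  1.6164e+00 -1.6000e-03  8.3230e-01 -1.2530e+00]
yaw 68.95425463294569
```

Request:
play_rows([
  [0,0,1],
  [0,0,1],
  [0,0,1],
  [0,0,1],
  [0,0,1],
  [0,0,1],
  [0,0,1],
  [0,0,1],
  [0,0,1],
  [0,0,1],
], twist=[-5,-10,-15,-20,-25,-30,-34,-37,-37,-37])

```text
t: 5.1
ee_pos: [0.5939, 0.0815, 0.1552]
orientation: [0.485, 0.875, 0.0, 0.001]
ft_force: [-1.0, -1.4, 1.6]
width: 0.0476
grasp_force: 54.9
```

Request:
play_rows([
  [0,0,0],
  [0,0,0],
  [0,0,0],
  [0,0,0],
  [0,0,0],
], twist=[0,0,0,0,0], gripper=1.0)

```text
t: 5.6
ee_pos: [0.5935, 0.0816, 0.1547]
orientation: [0.485, 0.874, 0.0, 0.0]
ft_force: [-0.6, 0.1, -0.1]
width: 0.0851
grasp_force: 0.0
```

Request:
play_rows([
  [0,0,40],
  [0,0,80],
  [0,0,120],
  [0,0,150],
  [0,0,150],
], twist=[0,0,0,0,0])

```text
t: 6.1
ee_pos: [0.5957, 0.0816, 0.3099]
orientation: [0.485, 0.874, 0.003, 0.005]
ft_force: [0.9, -0.1, -0.7]
width: 0.0856
grasp_force: 0.0
```

```bash
python3 s.py; python3 - <<'E'
from plant import *
import cv2,pickle
c=capture("wrist"); cv2.imwrite("pics/w2.png",c["img"]); pickle.dump(c,open("pics/w2.pkl","wb"))
E
```

```text
t 6.1
ee_pos [0.5957 0.0816 0.3099]
ft_force [ 0.9195 -0.0834 -0.6701]
wrist_torque [0.0102 0.0187 0.0193]
width 0.08562703114066103
grasp_force 0.0
q [-4.9700e-02  4.8530e-01  1.4941e+00  2.0000e-04  1.1509e+00 -6.0750e-01]
yaw 31.953248725330454
```

View pics/w2.png

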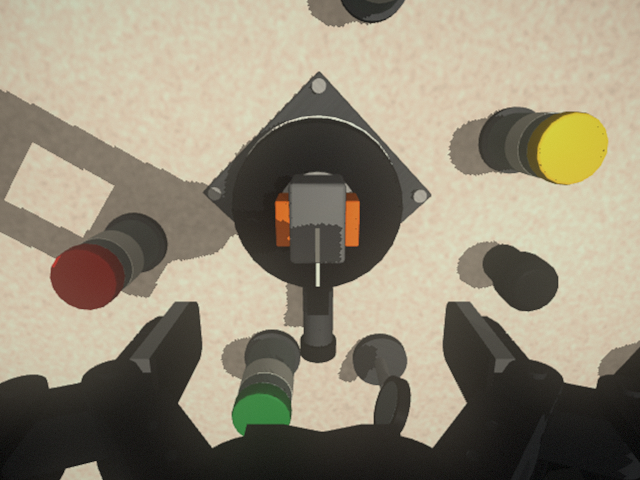

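The knob followed: the telescope is still straight down the image at (318,350), and the tabs are riding partly in (276–359). The green lamp is just to the left at (262,415). Next I'll regrasp on the grey block, turned 90°.

Request:
play_rows([
  [-1,0,0],
  [-1,0,0],
  [-1,0,0],
  [-1,0,0],
  [-1,0,0],
  [-1,0,0],
  [-1,0,0],
  [-1,0,0],
  [-1,0,0],
  [-1,0,0],
], twist=[8,16,24,32,40,48,56,64,72,80])

```text
t: 7.15
ee_pos: [0.5913, 0.0815, 0.3023]
orientation: [-0.193, 0.981, 0.001, -0.002]
ft_force: [-0.4, -0.8, -0.1]
width: 0.0856
grasp_force: 0.0
```

Request:
play_rows([
  [0,0,-20],
  [0,0,-60],
  [0,0,-100],
  [0,0,-135],
  [0,0,-151],
  [0,0,-151],
  [0,0,-151],
], twist=[6,10,10,10,10,10,10])

```text
t: 7.85
ee_pos: [0.5918, 0.0815, 0.1524]
orientation: [-0.275, 0.961, 0.0, -0.001]
ft_force: [0.1, 0.5, -0.5]
width: 0.0858
grasp_force: 0.0
```

Request:
play_rows([
  [0,0,0],
  [0,0,1],
  [0,0,2],
  [0,0,2],
  [0,0,2],
  [0,0,2],
  [0,0,2],
], twist=[0,0,0,0,0,0,0], gripper=0.4, newtons=30)

```text
t: 8.55
ee_pos: [0.5939, 0.0799, 0.1565]
orientation: [-0.276, 0.961, -0.002, 0.002]
ft_force: [1.9, -4.9, -4.2]
width: 0.0553
grasp_force: 37.9
```

```bash
python3 s.py
```

```text
t 8.55
ee_pos [0.5939 0.0799 0.1565]
ft_force [ 1.9468 -4.8555 -4.2319]
wrist_torque [-0.7381 -0.3181  0.0432]
width 0.05530576120861652
grasp_force 37.90871322154999
q [-0.0516  0.6893  1.6167 -0.0033  0.8309 -2.1784]
yaw 121.98478060415124
```

Request:
play_rows([
  [1,-1,0],
  [1,-1,0],
  [1,-1,0],
  [1,-1,0],
  [1,-1,0],
], twist=[-2,-4,-6,-6,-6])

```text
t: 9.05
ee_pos: [0.5941, 0.0799, 0.1565]
orientation: [-0.225, 0.974, -0.001, 0.001]
ft_force: [-1.2, -3.0, 0.3]
width: 0.0558
grasp_force: 38.5
```

```bash
python3 s.py
```

```text
t 9.05
ee_pos [0.5941 0.0799 0.1565]
ft_force [-1.1591 -3.012   0.2788]
wrist_torque [-1.1477 -0.2693  0.1364]
width 0.05579054715931682
grasp_force 38.46179723739624
q [-5.2000e-02  6.8990e-01  1.6153e+00 -2.0000e-03  8.3370e-01 -2.0759e+00]
yaw 116.03421280939688
```

Request:
play_rows([
  [0,0,0],
  [0,0,0],
  [0,0,0],
  [0,0,0],
], twist=[-1,-2,-3,-3])

```text
t: 9.45
ee_pos: [0.594, 0.0799, 0.1565]
orientation: [-0.198, 0.98, -0.001, 0.001]
ft_force: [-0.6, -3.6, 6.5]
width: 0.0556
grasp_force: 39.0
```

```bash
python3 s.py
```

```text
t 9.45
ee_pos [0.594  0.0799 0.1565]
ft_force [-0.5689 -3.5783  6.5162]
wrist_torque [-1.6305 -0.3022 -0.0335]
width 0.0556304627000522
grasp_force 39.01681959629059
q [-5.2100e-02  6.9000e-01  1.6151e+00 -1.5000e-03  8.3430e-01 -2.0214e+00]
yaw 112.89122935480293
```

Request:
play_rows([
  [0,0,0],
  [0,0,0],
  [0,0,0],
  [0,0,0],
], twist=[-1,-2,-3,-3])

```text
t: 9.85
ee_pos: [0.594, 0.08, 0.1565]
orientation: [-0.173, 0.985, -0.001, 0.001]
ft_force: [-0.5, -2.9, 6.7]
width: 0.0557
grasp_force: 39.0
```

```bash
python3 s.py
```

```text
t 9.85
ee_pos [0.594  0.08   0.1565]
ft_force [-0.5195 -2.9411  6.6873]
wrist_torque [-1.6775 -0.2562  0.0017]
width 0.055673769964696695
grasp_force 39.02561008930206
q [-5.2000e-02  6.8990e-01  1.6151e+00 -1.7000e-03  8.3440e-01 -1.9696e+00]
yaw 109.93646986956614
```

Request:
play_rows([
  [0,0,0],
  [0,0,0],
  [0,0,0],
], twist=[-1,-2,-3])

```text
t: 10.15
ee_pos: [0.594, 0.08, 0.1565]
orientation: [-0.148, 0.989, -0.001, 0.001]
ft_force: [-0.3, -3.4, 6.5]
width: 0.0553
grasp_force: 39.0
```

```bash
python3 s.py
```

```text
t 10.15
ee_pos [0.594  0.08   0.1565]
ft_force [-0.2934 -3.3725  6.5215]
wrist_torque [-1.5585 -0.2336  0.375 ]
width 0.055347403947893024
grasp_force 39.04822289943695
q [-5.1900e-02  6.8990e-01  1.6151e+00 -1.9000e-03  8.3450e-01 -1.9175e+00]
yaw 106.96473050956948
```

Request:
play_rows([
  [0,0,0],
  [0,0,0],
], twist=[-1,-2])

```text
t: 10.35
ee_pos: [0.594, 0.08, 0.1565]
orientation: [-0.13, 0.991, -0.001, 0.001]
ft_force: [-0.9, -2.7, 7.1]
width: 0.0555
grasp_force: 39.0
```

```bash
python3 s.py
```

```text
t 10.35
ee_pos [0.594  0.08   0.1565]
ft_force [-0.8866 -2.7217  7.1203]
wrist_torque [-1.6038 -0.1838  0.3286]
width 0.055511787247869454
grasp_force 39.02606427669525
q [-0.0518  0.69    1.6151 -0.0019  0.8345 -1.8826]
yaw 104.969289051233
```

Request:
play_rows([
  [0,0,0],
  [0,0,0],
  [0,0,0],
], twist=[0,0,0])

```text
t: 10.65
ee_pos: [0.594, 0.08, 0.1564]
orientation: [-0.13, 0.991, -0.001, 0.001]
ft_force: [-0.9, -2.8, 6.2]
width: 0.0552
grasp_force: 39.0
```

```bash
python3 s.py; python3 - <<'E'
from plant import *
import cv2
c=capture("wrist")["img"]; cv2.imwrite("pics/w3.png",c)
E
```

```text
t 10.65
ee_pos [0.594  0.08   0.1564]
ft_force [-0.9159 -2.782   6.2289]
wrist_torque [-1.6821 -0.2809  0.206 ]
width 0.05517394659194851
grasp_force 39.00248050689697
q [-5.1900e-02  6.9000e-01  1.6151e+00 -1.8000e-03  8.3450e-01 -1.8829e+00]
yaw 104.97929052890527
```

View pics/w3.png

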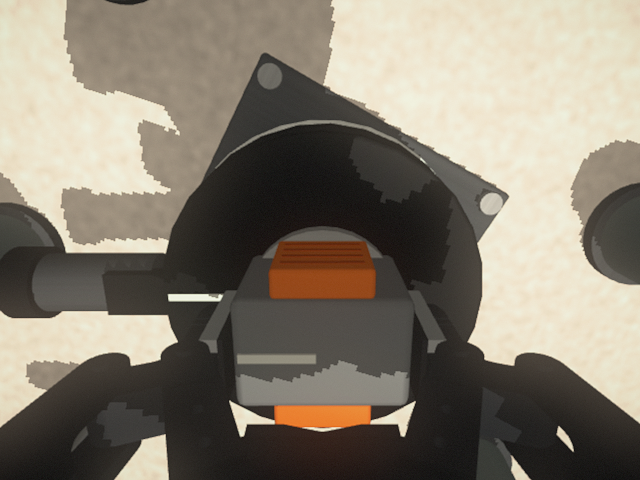

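The telescope is horizontal in this view, so there has been no slip. The top tab's outer edge is at about y=241, which I'll track for the click while turning further.

```bash
cat > tab.py <<'E'
import cv2,numpy as np,sys
from plant import *
c=capture("wrist")["img"]; cv2.imwrite(sys.argv[1],c)
def m(c):
    b,g,r=[c[...,i].astype(int) for i in range(3)]
    o=(r>g*1.6)&(r>b*2)&(r>60); o[:200]=0
    ys=np.where(o[:340,320])[0]; y2=np.where(o[340:,320])[0]+340
    cols=(c[255:310,140:150].mean(2)); 
    p=[np.where(c[240:330,x].max(1)>110)[0] for x in (200,210)]
    return ys.min(),ys.max(),y2.min(),y2.max(),[240+q.mean() for q in p]
for f in ["pics/w3.png",sys.argv[1]]: print(m(cv2.imread(f)))
E
python3 tab.py pics/w3b.png
```

```text
(np.int64(242), np.int64(298), np.int64(406), np.int64(427), [np.float64(297.5), np.float64(297.5)])
(np.int64(242), np.int64(298), np.int64(406), np.int64(427), [np.float64(297.5), np.float64(297.5)])
```

Request:
play_rows([
  [0,0,0],
  [0,0,0],
  [0,0,0],
  [0,0,0],
], twist=[-1,-2,-3,-3])

```text
t: 11.15
ee_pos: [0.594, 0.08, 0.1565]
orientation: [-0.103, 0.995, -0.001, 0.001]
ft_force: [0.1, -3.3, 6.4]
width: 0.0554
grasp_force: 39.0
```

```bash
python3 s.py;python3 tab.py pics/w4.png
```

```text
t 11.15
ee_pos [0.594  0.08   0.1565]
ft_force [ 0.1147 -3.3467  6.3844]
wrist_torque [-2.0028 -0.1695 -0.5933]
width 0.0554161395762947
grasp_force 38.98837745189667
q [-5.2000e-02  6.9000e-01  1.6151e+00 -1.0000e-03  8.3460e-01 -1.8280e+00]
yaw 101.7916128409284
(np.int64(242), np.int64(298), np.int64(406), np.int64(427), [np.float64(297.5), np.float64(297.5)])
(np.int64(231), np.int64(287), np.int64(406), np.int64(431), [np.float64(296.5), np.float64(297.0)])
```

The tab edge jumped outward (y 242→231) and the torque changed, so it has clicked into the notch. Releasing and lifting.

Request:
play_rows([
  [0,0,0],
  [0,0,0],
  [0,0,0],
  [0,0,0],
  [0,0,0],
], twist=[0.5,0.5,0.5,0.5,0.5], gripper=1.0)

```text
t: 11.7
ee_pos: [0.5932, 0.0807, 0.1551]
orientation: [-0.108, 0.994, 0.0, -0.0]
ft_force: [1.1, -0.2, -0.1]
width: 0.0852
grasp_force: 0.0
```

Request:
play_rows([
  [0,0,40],
  [0,0,80],
  [0,0,120],
  [0,0,150],
  [0,0,150],
  [0,0,150],
  [0,0,150],
], twist=[0,0,0,0,0,0,0])

```text
t: 12.4
ee_pos: [0.5923, 0.0806, 0.3038]
orientation: [-0.108, 0.994, 0.0, -0.002]
ft_force: [-0.5, -0.8, 0.3]
width: 0.0856
grasp_force: 0.0
```

```bash
python3 s.py; python3 - <<'E'
from plant import *
import cv2
cv2.imwrite("pics/w5.png",capture("wrist")["img"])
E
```

```text
t 12.4
ee_pos [0.5923 0.0806 0.3038]
ft_force [-0.5426 -0.7991  0.343 ]
wrist_torque [-0.0118  0.0321 -0.025 ]
width 0.08555093469802481
grasp_force 0.0
q [-5.1600e-02  4.9170e-01  1.5013e+00  1.0000e-04  1.1520e+00 -1.8395e+00]
yaw 102.43522966389793
```

View pics/w5.png

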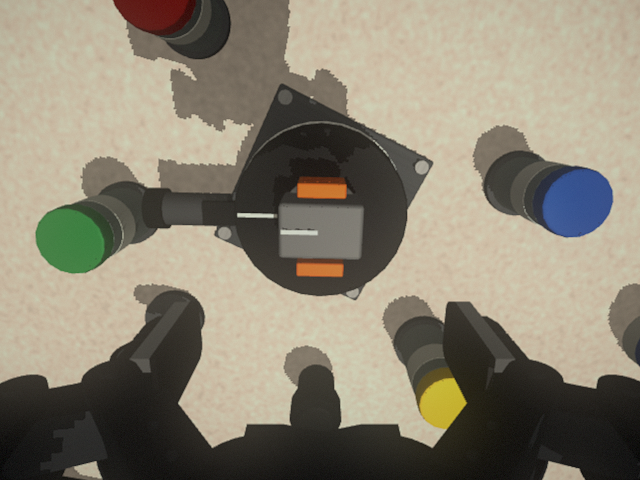

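The telescope points left at the green lamp (72,238). Both tabs stand out at y 178 and y 276, a 98 px span that matches the sprung-out span at the start. Handing in.

```bash
python3 -c "
from plant import *
print(close_job())"
```

```text
the job is handed in; nothing more can be done
None
```

The telescope is turned to the green lamp and clicked into its notch, about 2–3° off the lamp's direction; both tabs look fully out, the arm is clear, and the job is handed in, though hand-in returned no verdict.

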